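# Snap the muffin box lid shut

### The job

Press the muffin box's lid shut: push down each of the four raised orange rim sections with your fingertips until it clicks and stays down level. Leave the box standing where it is, without lifting or tipping it or shoving it along the counter, and leave the other things on the counter alone.

Things in the scene. Friction and masses are not known exactly. Their poses are not given: they have to be found in the camera images.
- box: Muffin box with lid: clear tub 150 x 200 x 80 mm (x, y, z), about 1 kg, standing loose on the counter. Origin: centre of its underside; z up, long side along its own y. Lid 166 x 216 mm over all; between its four fixed white corners (tops 88 mm above the counter) lie four orange rim sections, one per side, 32 mm wide.
- lid_middle (a point): Centre of the fixed white middle of the lid, 102 x 152 mm, on its top face, 85 mm above the counter. Each orange section is hinged to it along its inner edge: an open one slopes up and outward, a shut one lies level with its top 88 mm above the counter.
- near (a joint): Angle pressed of the orange lid section on the box's -x side: 0.58 rad = level, clicked shut; 0 = fully open, as at the start (outer edge some 18 mm above shut height). Pressed down near its outer edge it resists with 7 to 10 N; past about half way (0.29 rad, outer edge 9 mm above shut height) it clicks down by itself and stays; released before that it springs back open. A shut gripper's fingertips pressing straight down do it; the box need not be held.
- near_press (a point): Point on the top face of the -x section, at mid length, 22 mm out from its hinge line and 10 mm in from its outer edge, moving with it; black ribs mark the place. When that section is shut it lies at (-73, 0, 88) mm in the box's frame. Its own axes: -x outward along the section, z out of its top face.
- far (a joint): Angle pressed of the orange lid section on the box's +x side: 0.58 rad = level, clicked shut; 0 = fully open, as at the start (outer edge some 18 mm above shut height). Pressed down near its outer edge it resists with 7 to 10 N; past about half way (0.29 rad, outer edge 9 mm above shut height) it clicks down by itself and stays; released before that it springs back open. A shut gripper's fingertips pressing straight down do it; the box need not be held.
- far_press (a point): Point on the top face of the +x section, at mid length, 22 mm out from its hinge line and 10 mm in from its outer edge, moving with it; black ribs mark the place. When that section is shut it lies at (73, 0, 88) mm in the box's frame. Its own axes: -x outward along the section, z out of its top face.
- left (a joint): Angle pressed of the orange lid section on the box's +y side: 0.58 rad = level, clicked shut; 0 = fully open, as at the start (outer edge some 18 mm above shut height). Pressed down near its outer edge it resists with 7 to 10 N; past about half way (0.29 rad, outer edge 9 mm above shut height) it clicks down by itself and stays; released before that it springs back open. A shut gripper's fingertips pressing straight down do it; the box need not be held.
- left_press (a point): Point on the top face of the +y section, at mid length, 22 mm out from its hinge line and 10 mm in from its outer edge, moving with it; black ribs mark the place. When that section is shut it lies at (0, 98, 88) mm in the box's frame. Its own axes: -x outward along the section, z out of its top face.
- right (a joint): Angle pressed of the orange lid section on the box's -y side: 0.58 rad = level, clicked shut; 0 = fully open, as at the start (outer edge some 18 mm above shut height). Pressed down near its outer edge it resists with 7 to 10 N; past about half way (0.29 rad, outer edge 9 mm above shut height) it clicks down by itself and stays; released before that it springs back open. A shut gripper's fingertips pressing straight down do it; the box need not be held.
- right_press (a point): Point on the top face of the -y section, at mid length, 22 mm out from its hinge line and 10 mm in from its outer edge, moving with it; black ribs mark the place. When that section is shut it lies at (0, -98, 88) mm in the box's frame. Its own axes: -x outward along the section, z out of its top face.
- bottle: Amber sauce bottle with red cap, 60 mm across, 170 mm tall; a bystander, to be left alone. Origin: centre of its underside.
- jar: Glass jar with brass lid, 72 mm across, 100 mm tall; a bystander, to be left alone. Origin: centre of its underside.
- mug: Blue mug, 80 mm across, 90 mm tall, handle at its +y; a bystander, to be left alone. Origin: centre of its underside.
- bowl: White square topping bowl, 90 x 90 x 65 mm; a bystander, to be left alone. Origin: centre of its underside.
- spoon: Metal spoon, 170 mm long, lying flat; a bystander, to be left alone. Origin: in the spoon as it lies on the counter.
- lunchbox: Smaller pastry box with green lid, already shut, 118 x 158 x 62 mm; a bystander, to be left alone. Origin: centre of its underside.

How it is judged:
By the outcome, as a careful person would: the job done as asked, in the order asked, and still so for the second after the job is handed in, with the robot touching nothing.
It also fails if it takes over 48 s, if anything falls off the work surface, if the arm or the gripper's body presses on something with over 40 N, if the wrist force passes 120 N, or if a joint passes its speed limit or range.

### The arm

A 6-joint arm with a two-finger parallel gripper is mounted at the origin on the work surface. World frame = base frame: x ahead of the robot, y to its left, z up, the work surface at z = 0. Lengths are in mm, angles in rad, forces in N, time in s.
With the tool pointing down it reaches from about 350 to 800 mm from the base axis. Payload 7.3 kg.
Tool frame: the origin (TCP) lies between the finger pads; the fingertips stand 22 mm ahead of it and the grasp point (between the pads) lies 3 mm ahead of it; z points along the fingers, y is the direction in which the jaws open and shut (so a half turn about z gives the same grasp; the last joint's range is limited). The gripper opens to 85 mm and grips with 20 to 120 N. Pads are 22 mm wide; open, the fingers measure 114 mm over their backs; the gripper's body (76 mm by 85 mm) begins 54 mm behind the grasp point. The pads swing forward as they close: fully open they stand 13 mm farther back than shut.
Start: joints at [1.019, 0.342, 1.524, -0, 1.275, -0.146], TCP at [207.232, 482.387, 253.322] pointing down, gripper open.
Joint ranges: [-2.53, 2.53], [-0.77, 2.02], [0.04, 2.7], [-1, 4.14], [0.28, 2.66], [-3.11, 3.11]. Speed limits (rad/s): [2.57, 2.57, 3.14, 3.14, 3.14, 3.14].

### API

Orientations are given as a 3x3 rotation matrix whose columns are the frame's x, y, z axes.
In Python, from plant import * gives the robot as it stands.
- The arm moves only by the tool jog_arm, never from a script. Its argument "plan" is a list of rows, each an object of numbers: "x", "y", "z": the shift along the tool's x, y, z normalised to -1 to 1, where 1 is 5 cm; "rx", "ry", "rz": the turn, a rotation vector about the tool's x, y, z normalised to -1 to 1, where 1 is 8 degrees; "grip": the finger opening in mm, from 0 to 85.4. A call has 1 to 8 rows; each row shifts and turns the commanded pose from where the row before left it, along the tool's axes as they then stand; what a row does not reach is not made up. A row lasts 1/10 s, in which the tool goes at most 50 mm and 8.59 degrees, less where a joint would pass 70% of its speed; a pose out of reach is approached as far as the arm can. A call with a number of a shift or a turn outside -1 to 1 is refused whole. A call with a gripper value outside its range is refused whole. The fingers move at their own pace and stop on an object; "squeeze" is the grip in N (left out, the last holds). Time passes only in rows, so rows that do not move let the fingers close. It gives the time, the measured TCP pose, the force and the opening at its end, in the units of the state.
- observe(): the state, without advancing time (a new reading comes with each control period).
- capture(name): name is "scene" or "top"; returns (picture, depth): 420x560x3 uint8, red, green, blue; 420x560 float32, mm along the optical axis (not along the pixel's ray), 0 where there is no reading.
- get_calibration(name): a dict with "K" (3x3 intrinsics, pixels), "R" (3x3) and "t" (3): a world point X has camera coordinates R X + t. Camera axes: x right, y down, z forward; pixel columns grow to the right and rows downward; lengths in mm; the calibration is good to about 2 mm. A picture is of the moment at which its call begins. get_calibration takes no time and is no camera call.
- hand_in(): hands the job in, once; it reports no verdict.
The state is a dict: "clock": time; "joint_pos": joint angles; "dq": joint speeds; "joint_torque": joint torques, N m; "eef_pos": TCP position; "eef_rot": TCP orientation; "force": force on the tool from outside, world axes, zero at the start; "ft_torque": the same for the moment, N m; "gripper_width": opening from 0.0 (shut) to 1.0 (fully open).
Only numpy, scipy, OpenCV 4.12 (cv2) and the standard library are available. Lean on these libraries where they do the work, as an engineer would, in place of code of your own. Each camera call takes 0.05 s, during which the arm holds its last target. There are 200 camera calls.

## Working session

There is one attempt and no reset: what is moved stays moved. The work goes in short steps, Python scripts to look and compute and a tool call to move; the robot and the scene stay as the last step left them, time stands still between calls to the robot, and variables do not carry over. Pictures are saved under pics/ and viewed, about 8 in all and at most 12, crops included, and the job is handed in when it is done.

Besides the shell and the picture viewer there is one more tool, called after "Call:" as name([rows], argument=value, ...), one row to a line, values as JSON. jog_arm: Moves the arm, as the interface text tells. Scaled input: -1 to 1 covers 5 cm each way for a shift and 8 degrees each way for a turn. Its arguments: {"type":"object","properties":{"plan":{"type":"array"},"squeeze":{"type":"number"}},"required":["plan"]}

```bash
mkdir -p pics; python3 - <<'E'
from plant import *
import cv2,numpy as np
for n in("scene","top"):
    p,d=capture(n); np.savez(f"pics/{n}0.npz",p=p,d=d); cv2.imwrite(f"pics/{n}0.png",p[:,:,::-1])
    c=get_calibration(n); print(n,c)
s=observe(); print(s)
E
```

```text
scene {'K': array([[430.34439089,   0.        , 276.8317783 ],
       [  0.        , 430.34439089, 210.44670031],
       [  0.        ,   0.        ,   1.        ]]), 'R': array([[ 0.12644711,  0.99197234, -0.00141305],
       [ 0.64412625, -0.08319019, -0.76038199],
       [-0.75439546,  0.09523792, -0.64947458]]), 't': array([ -67.35745124, -225.95316713, 1519.61701618])}
top {'K': array([[492.26479713,   0.        , 271.76854883],
       [  0.        , 492.26479713, 201.97346758],
       [  0.        ,   0.        ,   1.        ]]), 'R': array([[-0.01584493, -0.99983872,  0.00845414],
       [-0.98238244,  0.01399255, -0.18635707],
       [ 0.18620872, -0.01125801, -0.98244571]]), 't': array([   5.29708966,  469.30468948, 1317.89273409])}
{'clock': 0.1, 'joint_pos': array([ 1.01897680e+00,  3.42667586e-01,  1.52490588e+00,  1.40749887e-05,
        1.27540977e+00, -1.46017028e-01]), 'dq': array([-0.00021937,  0.00021197, -0.00404853,  0.00040083, -0.00086578,
       -0.00095094]), 'joint_torque': array([ 1.62943314e-03, -4.34445477e+01, -2.46490896e+01, -8.71451903e-05,
        4.64184734e-03, -9.83569493e-06]), 'eef_pos': array([207.06049647, 482.09224684, 252.69334253]), 'eef_rot': array([[-9.18784201e-01,  3.94759477e-01, -7.40460514e-04],
       [ 3.94760112e-01,  9.18783472e-01, -1.17711921e-03],
       [ 2.15643919e-04, -1.37382281e-03, -9.99999033e-01]]), 'force': array([-0.03906212, -0.00689611,  0.21703107]), 'ft_torque': array([-0.03587949, -0.02789291, -0.01156656]), 'gripper_width': 1.0019972451664194}
```

View pics/scene0.png

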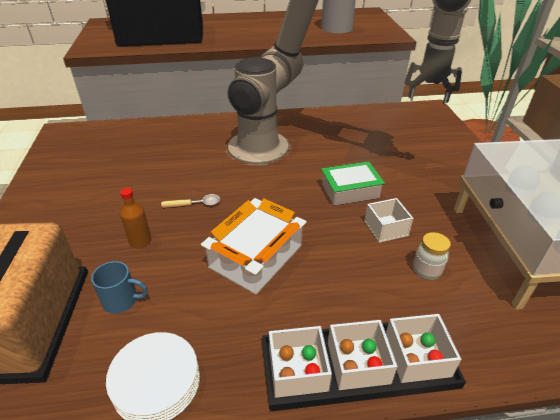

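View pics/top0.png

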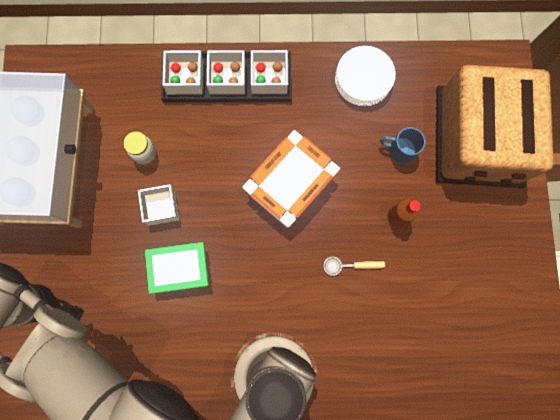

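The scene view shows the box at about (255,240) with four raised orange sections. In the top view its middle is at about (292,178), with white corners at about (295,137), (333,169), (288,218) and (250,187). The bottle is at (408,210) and nothing else is close to the box.

```bash
cat > h.py <<'E'
import numpy as np,cv2
from plant import get_calibration
def ray(n,px,z):
    c=get_calibration(n);K,R,t=c["K"],c["R"],c["t"]
    px=np.atleast_2d(px).astype(float); d=np.c_[px,np.ones(len(px))]@np.linalg.inv(K).T@R
    o=-R.T@t; return o+d*((z-o[2])/d[:,2])[:,None]
def lid(n,p,win,ths=150):
    h=cv2.cvtColor(p,cv2.COLOR_RGB2HSV); m=((h[...,1]<60)&(h[...,2]>ths)).astype(np.uint8)
    w=np.zeros_like(m);x0,y0,x1,y1=win;w[y0:y1,x0:x1]=1;m*=w
    k,l,s,c=cv2.connectedComponentsWithStats(m)
    return sorted([(s[i,4],c[i],i) for i in range(1,k) if s[i,4]>15],key=lambda a:-a[0]),l,m
E
python3 - <<'E'
from h import *
for n,win in(("top",(235,120,350,235)),("scene",(195,190,315,295))):
    f=np.load(f"pics/{n}0.npz");p,d=f["p"],f["d"]
    cs,l,m=lid(n,p,win,170 if n=="scene" else 150)
    ys,xs=np.nonzero(l==cs[0][2]); W=ray(n,np.c_[xs,ys],85)[:,:2].astype(np.float32)
    print(n,"mid",cv2.minAreaRect(W),W.mean(0))
    for a,c,i in cs[1:7]: print(a,c,ray(n,c,88)[0].round(1))
    h=cv2.cvtColor(p,cv2.COLOR_RGB2HSV);x0,y0,x1,y1=win
    o=((h[...,0]>5)&(h[...,0]<22)&(h[...,1]>170)&(h[...,2]>150)).astype(np.uint8)
    v=p.copy(); v[l==cs[0][2]]=(0,0,255)
    for a,c,i in cs[1:7]: v[l==i]=(255,0,255)
    cv2.imwrite(f"pics/{n}_c.png",cv2.resize(v[y0:y1,x0:x1,::-1],None,fx=4,fy=4,interpolation=0))
    K,R,t=[__import__('plant').get_calibration(n)[k] for k in("K","R","t")]
    Z=d[l==cs[0][2]]; q=(np.c_[xs,ys,np.ones(len(xs))]@np.linalg.inv(K).T*Z[:,None]-t)@R
    print("depth mean",q[Z>0].mean(0))
a=cv2.imread("pics/top_c.png");b=cv2.imread("pics/scene_c.png")
H=max(a.shape[0],b.shape[0]);pad=lambda i:cv2.copyMakeBorder(i,0,H-i.shape[0],0,0,0)
v=cv2.hconcat([pad(a),pad(b)]);cv2.imwrite("pics/c1.png",cv2.resize(v,None,fx=.8,fy=.8))
E
```

```text
top mid ((528.2738037109375, -54.20042419433594), (167.9995574951172, 219.97828674316406), 48.03019714355469) [526.8745  -53.68959]
depth mean [526.91259734 -53.82541176  84.54584917]
scene mid ((576.1870727539062, -55.28193664550781), (165.69375610351562, 225.20277404785156), 47.85860824584961) [573.11993 -58.26368]
117 [210.63247863 199.03418803] [ 386.4 -160.4   88. ]
101 [208.22772277 242.14851485] [ 550.9 -167.9   88. ]
77 [298.67532468 221.01298701] [503.8  59.5  88. ]
62 [255.69354839 202.08064516] [414.7 -41.6  88. ]
depth mean [557.52075049 -57.34537955  67.31317989]
```

View pics/c1.png

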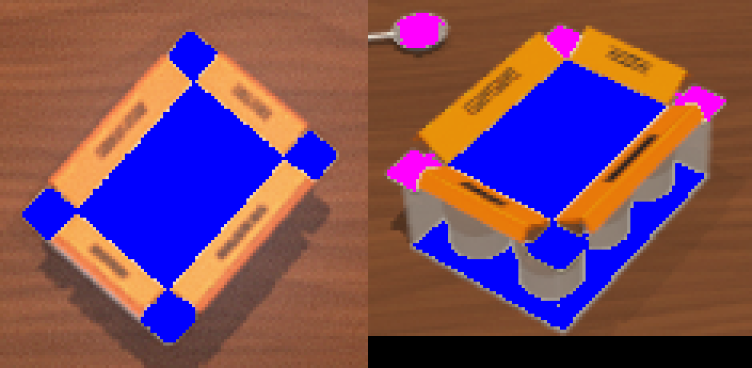

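The blue fit (lid rectangle 168 x 220 mm) matches the lid well. The lid is centred at about (527.5,-54), with box x at 48° and box y at 138°. The scene mask spread onto the counter, so I'm ignoring that fit. I'll shut the gripper, align the tool with the box and travel over at the present height.

Call:
jog_arm([
  {"rz":0.78,"grip":0},
  {"rz":0.78,"grip":0},
  {"rz":0.78,"grip":0},
  {"x":-0.7,"y":-0.2,"grip":0},
  {"x":-0.7,"y":-0.2,"grip":0},
  {"x":-0.7,"y":-0.2,"grip":0},
  {"x":-0.7,"y":-0.2,"grip":0},
  {"x":-0.7,"y":-0.2,"grip":0},
], squeeze=30)

```text
invalid input at $.plan[0]: expected keys x, y, z, rx, ry, rz, grip
```

Call:
jog_arm([
  {"x":-0.7,"y":-0.2,"grip":0},
  {"x":-0.7,"y":-0.2,"grip":0},
  {"x":-0.7,"y":-0.2,"grip":0},
  {"x":-0.7,"y":-0.2,"grip":0},
  {"x":-0.7,"y":-0.2,"grip":0},
  {"x":-0.7,"y":-0.2,"grip":0},
  {"x":-0.7,"y":-0.2,"grip":0},
  {"grip":0},
])

```text
invalid input at $.plan[0]: expected keys x, y, z, rx, ry, rz, grip
```

```bash
cat > g.py <<'E'
from plant import *
import numpy as np
s=observe();p,R=s["eef_pos"],s["eef_rot"];print(s["clock"],p.round(1),s["force"].round(1),round(s["gripper_width"],3),"xang",np.degrees(np.arctan2(R[1,0],R[0,0])).round(1),"z",R[:,2].round(4))
a=np.radians(48.03);C=np.array([527.6,-54]);X=np.array([np.cos(a),np.sin(a)]);Y=np.array([-X[1],X[0]])
print("TCP in box",X@(p[:2]-C),Y@(p[:2]-C))
for n,b in dict(left=(0,98),far=(73,0),near=(-73,0),right=(0,-98)).items():
    g=np.r_[C+b[0]*X+b[1]*Y,147]; print(n,(R.T@(g-p)/50).round(3),g.round(1))
E
python3 g.py
```

```text
0.1 [207.1 482.1 252.7] [-0.  -0.   0.2] 1.002 xang 156.7 z [-7.0e-04 -1.2e-03 -1.0e+00]
TCP in box 184.2239097897253 596.8266260093229
left [-8.267 -6.688  2.121] [454.7  11.5 147. ]
far [-10.592  -5.935   2.12 ] [5.764e+02 3.000e-01 1.470e+02]
near [-9.655 -8.7    2.124] [ 478.8 -108.3  147. ]
right [-11.979  -7.946   2.122] [ 600.5 -119.5  147. ]
```

All keys are required in each row.

Call:
jog_arm([
  {"x":0,"y":0,"z":0,"rx":0,"ry":0,"rz":0.78,"grip":0},
  {"x":0,"y":0,"z":0,"rx":0,"ry":0,"rz":0.78,"grip":0},
  {"x":0,"y":0,"z":0,"rx":0,"ry":0,"rz":0.78,"grip":0},
  {"x":-0.7,"y":-0.2,"z":0,"rx":0,"ry":0,"rz":0,"grip":0},
  {"x":-0.7,"y":-0.2,"z":0,"rx":0,"ry":0,"rz":0,"grip":0},
  {"x":-0.7,"y":-0.2,"z":0,"rx":0,"ry":0,"rz":0,"grip":0},
  {"x":-0.7,"y":-0.2,"z":0,"rx":0,"ry":0,"rz":0,"grip":0},
  {"x":-0.7,"y":-0.2,"z":0,"rx":0,"ry":0,"rz":0,"grip":0},
], squeeze=30)

```text
clock: 0.9
eef_pos: [304.2, 326.8, 253.1]
eef_rot: [[-0.744, 0.668, -0.0], [0.668, 0.744, -0.0], [0.0, -0.0, -1.0]]
force: [0.3, 0.9, 0.1]
gripper_width: -0.003
```

Call:
jog_arm([
  {"x":-0.7,"y":-0.2,"z":0,"rx":0,"ry":0,"rz":0,"grip":0},
  {"x":-0.7,"y":-0.2,"z":0,"rx":0,"ry":0,"rz":0,"grip":0},
  {"x":-0.7,"y":-0.2,"z":0,"rx":0,"ry":0,"rz":0,"grip":0},
  {"x":-0.7,"y":-0.2,"z":0,"rx":0,"ry":0,"rz":0,"grip":0},
  {"x":-0.7,"y":-0.2,"z":0,"rx":0,"ry":0,"rz":0,"grip":0},
  {"x":-0.7,"y":-0.2,"z":0,"rx":0,"ry":0,"rz":0,"grip":0},
  {"x":0,"y":0,"z":0,"rx":0,"ry":0,"rz":0,"grip":0},
  {"x":0,"y":0,"z":0,"rx":0,"ry":0,"rz":0,"grip":0},
])

```text
clock: 1.7
eef_pos: [419.8, 142.7, 252.9]
eef_rot: [[-0.742, 0.67, -0.001], [0.67, 0.742, 0.0], [0.001, -0.001, -1.0]]
force: [-0.3, 0.2, 0.3]
gripper_width: 0.004
```

```bash
python3 g.py
```

```text
1.7 [419.8 142.7 252.9] [-0.3  0.2  0.3] 0.004 xang 137.9 z [-1.1e-03  2.0e-04 -1.0e+00]
TCP in box 74.15820596893218 211.6696130842332
left [-2.279 -1.477  2.117] [454.7  11.5 147. ]
far [-4.236 -0.013  2.114] [5.764e+02 3.000e-01 1.470e+02]
near [-4.242 -2.933  2.116] [ 478.8 -108.3  147. ]
right [-6.199 -1.469  2.113] [ 600.5 -119.5  147. ]
```

Call:
jog_arm([
  {"x":-0.57,"y":-0.37,"z":0,"rx":0,"ry":0,"rz":0,"grip":0},
  {"x":-0.57,"y":-0.37,"z":0,"rx":0,"ry":0,"rz":0,"grip":0},
  {"x":-0.57,"y":-0.37,"z":0,"rx":0,"ry":0,"rz":0,"grip":0},
  {"x":-0.57,"y":-0.37,"z":0.3,"rx":0,"ry":0,"rz":0,"grip":0},
  {"x":0,"y":0,"z":0.6,"rx":0,"ry":0,"rz":0,"grip":0},
  {"x":0,"y":0,"z":0.6,"rx":0,"ry":0,"rz":0,"grip":0},
  {"x":0,"y":0,"z":0.6,"rx":0,"ry":0,"rz":0,"grip":0},
  {"x":0,"y":0,"z":0,"rx":0,"ry":0,"rz":0,"grip":0},
])

```text
clock: 2.5
eef_pos: [452.4, 13.4, 145.3]
eef_rot: [[-0.744, 0.668, -0.008], [0.668, 0.744, 0.001], [0.007, -0.004, -1.0]]
force: [0.2, 0.0, -0.1]
gripper_width: -0.002
```

```bash
python3 g.py; python3 - <<'E'
from plant import *
import cv2
o=[]
for n,(x0,y0,x1,y1) in(("top",(235,115,355,240)),("scene",(190,165,320,290))):
    p,_=capture(n); o.append(cv2.resize(p[y0:y1,x0:x1,::-1],(395,400),interpolation=2))
cv2.imwrite("pics/c2.png",cv2.hconcat(o))
E
```

```text
2.5 [452.4  13.4 145.3] [ 0.2  0.  -0.1] -0.002 xang 138.1 z [-0.0078  0.0014 -1.    ]
TCP in box -0.15676356874701522 100.94427647980672
left [-0.059  0.003 -0.034] [454.7  11.5 147. ]
far [-2.021  1.46  -0.053] [5.764e+02 3.000e-01 1.470e+02]
near [-2.017 -1.46  -0.041] [ 478.8 -108.3  147. ]
right [-3.979e+00 -3.000e-03 -6.100e-02] [ 600.5 -119.5  147. ]
```

View pics/c2.png

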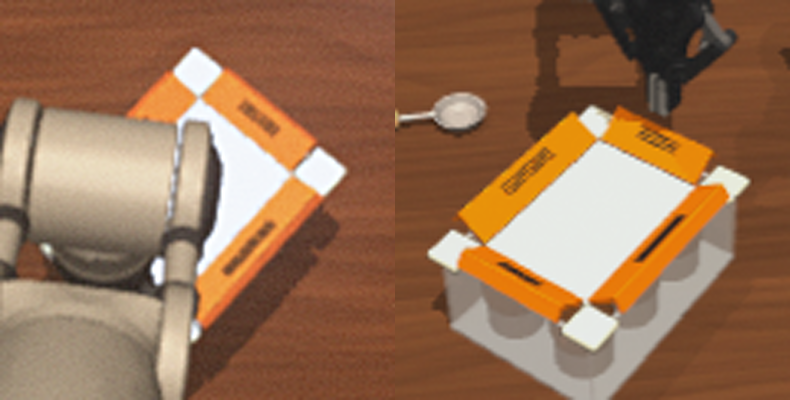

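The shut fingertips at (660,105) in the scene crop stand just above the ribs of the left section at (660,135), and the gripper is clear of everything else. Next I'll press down.

Call:
jog_arm([
  {"x":-0.06,"y":0,"z":0.1,"rx":0,"ry":0,"rz":0,"grip":0},
  {"x":0,"y":0,"z":0.12,"rx":0,"ry":0,"rz":0,"grip":0},
  {"x":0,"y":0,"z":0.12,"rx":0,"ry":0,"rz":0,"grip":0},
  {"x":0,"y":0,"z":0.12,"rx":0,"ry":0,"rz":0,"grip":0},
  {"x":0,"y":0,"z":0.12,"rx":0,"ry":0,"rz":0,"grip":0},
  {"x":0,"y":0,"z":0.08,"rx":0,"ry":0,"rz":0,"grip":0},
  {"x":0,"y":0,"z":0,"rx":0,"ry":0,"rz":0,"grip":0},
  {"x":0,"y":0,"z":0,"rx":0,"ry":0,"rz":0,"grip":0},
])

```text
clock: 3.4
eef_pos: [457.5, 9.8, 115.2]
eef_rot: [[-0.743, 0.669, -0.0], [0.669, 0.743, 0.0], [0.0, -0.0, -1.0]]
force: [0.3, -1.0, 0.8]
gripper_width: -0.004
```

```bash
python3 g.py
```

```text
3.4 [457.5   9.8 115.2] [ 0.3 -1.   0.8] -0.004 xang 138.0 z [-1.e-04  0.e+00 -1.e+00]
TCP in box 0.5443372157067381 94.79797904846377
left [ 0.064 -0.011 -0.636] [454.7  11.5 147. ]
far [-1.896  1.449 -0.636] [5.764e+02 3.000e-01 1.470e+02]
near [-1.896 -1.471 -0.636] [ 478.8 -108.3  147. ]
right [-3.856 -0.011 -0.637] [ 600.5 -119.5  147. ]
```

The force fell to about 0 with the tips at z≈93, so the section probably clicked. I'll lift and move over the far section.

Call:
jog_arm([
  {"x":0,"y":0,"z":-0.4,"rx":0,"ry":0,"rz":0,"grip":0},
  {"x":0,"y":0,"z":-0.4,"rx":0,"ry":0,"rz":0,"grip":0},
  {"x":-0.48,"y":0.36,"z":0,"rx":0,"ry":0,"rz":0,"grip":0},
  {"x":-0.48,"y":0.36,"z":0,"rx":0,"ry":0,"rz":0,"grip":0},
  {"x":-0.48,"y":0.36,"z":0,"rx":0,"ry":0,"rz":0,"grip":0},
  {"x":-0.46,"y":0.37,"z":0,"rx":0,"ry":0,"rz":0,"grip":0},
  {"x":0,"y":0,"z":0,"rx":0,"ry":0,"rz":0,"grip":0},
  {"x":0,"y":0,"z":0,"rx":0,"ry":0,"rz":0,"grip":0},
])

```text
clock: 4.2
eef_pos: [576.3, 0.2, 154.8]
eef_rot: [[-0.743, 0.669, -0.001], [0.669, 0.743, 0.0], [0.001, -0.001, -1.0]]
force: [-0.1, -0.6, 0.5]
gripper_width: 0.004
```

```bash
python3 g.py; cat > v.py <<'E'
from plant import *
import cv2,sys
o=[]
for n,(x0,y0,x1,y1) in(("top",(235,115,355,240)),("scene",(190,165,320,290))):
    p,_=capture(n); o.append(cv2.resize(p[y0:y1,x0:x1,::-1],(395,400),interpolation=2))
cv2.imwrite(sys.argv[1],cv2.hconcat(o))
E
python3 v.py pics/c3.png
```

```text
4.2 [5.763e+02 2.000e-01 1.548e+02] [-0.1 -0.6  0.5] 0.004 xang 138.0 z [-1.e-03  2.e-04 -1.e+00]
TCP in box 72.86807960479806 0.07919321959915093
left [ 1.958 -1.457  0.159] [454.7  11.5 147. ]
far [-0.002  0.003  0.157] [5.764e+02 3.000e-01 1.470e+02]
near [-2.000e-03 -2.917e+00  1.580e-01] [ 478.8 -108.3  147. ]
right [-1.962 -1.457  0.156] [ 600.5 -119.5  147. ]
```

View pics/c3.png

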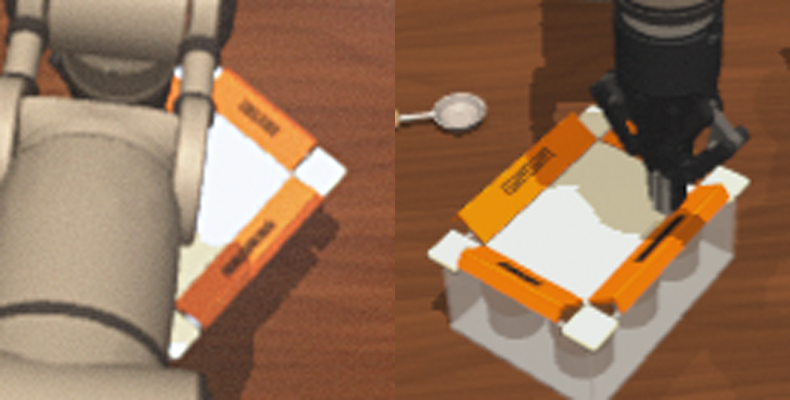

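The box hasn't moved: its corners at (588,325) and (728,182) are where they were. The left section is hidden behind the gripper. The fingertips are over the far section, so I'll press it and then lift.

Call:
jog_arm([
  {"x":0,"y":0,"z":0.3,"rx":0,"ry":0,"rz":0,"grip":0},
  {"x":0,"y":0,"z":0.12,"rx":0,"ry":0,"rz":0,"grip":0},
  {"x":0,"y":0,"z":0.12,"rx":0,"ry":0,"rz":0,"grip":0},
  {"x":0,"y":0,"z":0.12,"rx":0,"ry":0,"rz":0,"grip":0},
  {"x":0,"y":0,"z":0.12,"rx":0,"ry":0,"rz":0,"grip":0},
  {"x":0,"y":0,"z":0.05,"rx":0,"ry":0,"rz":0,"grip":0},
  {"x":0,"y":0,"z":0,"rx":0,"ry":0,"rz":0,"grip":0},
  {"x":0,"y":0,"z":0,"rx":0,"ry":0,"rz":0,"grip":0},
])

```text
clock: 5.1
eef_pos: [576.4, 0.1, 113.7]
eef_rot: [[-0.743, 0.669, -0.0], [0.669, 0.743, 0.0], [0.0, -0.0, -1.0]]
force: [0.3, 0.2, 0.5]
gripper_width: -0.002
```

Call:
jog_arm([
  {"x":0,"y":0,"z":-0.4,"rx":0,"ry":0,"rz":0,"grip":0},
  {"x":0,"y":0,"z":-0.4,"rx":0,"ry":0,"rz":0,"grip":0},
  {"x":-0.49,"y":-0.36,"z":0,"rx":0,"ry":0,"rz":0,"grip":0},
  {"x":-0.49,"y":-0.36,"z":0,"rx":0,"ry":0,"rz":0,"grip":0},
  {"x":-0.49,"y":-0.36,"z":0,"rx":0,"ry":0,"rz":0,"grip":0},
  {"x":-0.49,"y":-0.37,"z":0,"rx":0,"ry":0,"rz":0,"grip":0},
  {"x":0,"y":0,"z":0,"rx":0,"ry":0,"rz":0,"grip":0},
  {"x":0,"y":0,"z":0,"rx":0,"ry":0,"rz":0,"grip":0},
])

```text
clock: 5.9
eef_pos: [600.7, -119.7, 153.7]
eef_rot: [[-0.742, 0.67, -0.0], [0.67, 0.742, 0.0], [0.0, 0.0, -1.0]]
force: [0.3, 0.5, -0.0]
gripper_width: 0.0
```

```bash
python3 g.py; python3 v.py pics/c4.png
```

```text
5.9 [ 600.7 -119.7  153.7] [ 0.3  0.5 -0. ] 0.0 xang 137.9 z [-3.e-04  4.e-04 -1.e+00]
TCP in box 0.02937558067249502 -98.31517914234855
left [ 3.926 -0.007  0.136] [454.7  11.5 147. ]
far [1.969 1.456 0.135] [5.764e+02 3.000e-01 1.470e+02]
near [ 1.964 -1.464  0.135] [ 478.8 -108.3  147. ]
right [ 0.006 -0.001  0.134] [ 600.5 -119.5  147. ]
```

View pics/c4.png

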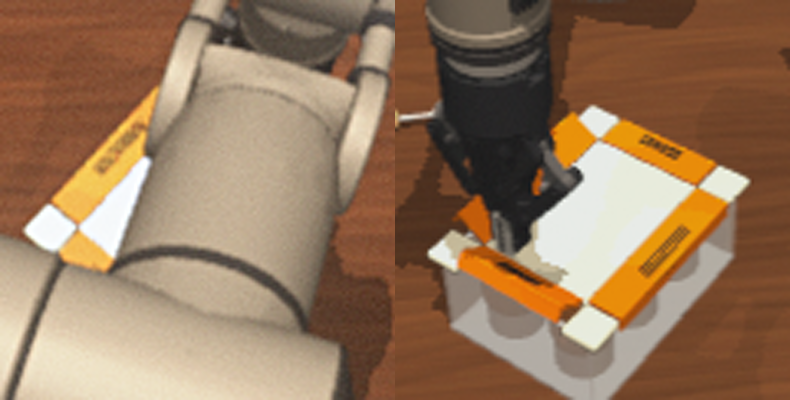

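The left section (660,145) and the far section (660,255) both lie level now, and the box hasn't moved. Next I'll press the right section, move to the near one and press it.

Call:
jog_arm([
  {"x":0,"y":0,"z":0.3,"rx":0,"ry":0,"rz":0,"grip":0},
  {"x":0,"y":0,"z":0.12,"rx":0,"ry":0,"rz":0,"grip":0},
  {"x":0,"y":0,"z":0.12,"rx":0,"ry":0,"rz":0,"grip":0},
  {"x":0,"y":0,"z":0.12,"rx":0,"ry":0,"rz":0,"grip":0},
  {"x":0,"y":0,"z":0.12,"rx":0,"ry":0,"rz":0,"grip":0},
  {"x":0,"y":0,"z":0.03,"rx":0,"ry":0,"rz":0,"grip":0},
  {"x":0,"y":0,"z":0,"rx":0,"ry":0,"rz":0,"grip":0},
  {"x":0,"y":0,"z":0,"rx":0,"ry":0,"rz":0,"grip":0},
])

```text
clock: 6.8
eef_pos: [600.8, -118.9, 113.2]
eef_rot: [[-0.744, 0.669, -0.0], [0.669, 0.744, 0.0], [0.0, -0.0, -1.0]]
force: [0.7, 0.3, 0.3]
gripper_width: -0.0
```

Call:
jog_arm([
  {"x":0,"y":0,"z":-0.4,"rx":0,"ry":0,"rz":0,"grip":0},
  {"x":0,"y":0,"z":-0.4,"rx":0,"ry":0,"rz":0,"grip":0},
  {"x":0.49,"y":-0.36,"z":0,"rx":0,"ry":0,"rz":0,"grip":0},
  {"x":0.49,"y":-0.36,"z":0,"rx":0,"ry":0,"rz":0,"grip":0},
  {"x":0.49,"y":-0.37,"z":0,"rx":0,"ry":0,"rz":0,"grip":0},
  {"x":0.49,"y":-0.37,"z":0,"rx":0,"ry":0,"rz":0,"grip":0},
  {"x":0,"y":0,"z":0,"rx":0,"ry":0,"rz":0,"grip":0},
  {"x":0,"y":0,"z":0,"rx":0,"ry":0,"rz":0,"grip":0},
])

```text
clock: 7.6
eef_pos: [479.7, -108.1, 154.0]
eef_rot: [[-0.743, 0.669, 0.002], [0.669, 0.743, -0.0], [-0.001, 0.001, -1.0]]
force: [1.2, -0.2, 0.8]
gripper_width: -0.005
```

```bash
python3 g.py
```

```text
7.6 [ 479.7 -108.1  154. ] [ 1.2 -0.2  0.8] -0.005 xang 138.0 z [ 1.6e-03 -4.0e-04 -1.0e+00]
TCP in box -72.28807202526052 -0.5296285971046578
left [1.971 1.445 0.138] [454.7  11.5 147. ]
far [0.012 2.906 0.142] [5.764e+02 3.000e-01 1.470e+02]
near [ 0.011 -0.014  0.139] [ 478.8 -108.3  147. ]
right [-1.949  1.446  0.144] [ 600.5 -119.5  147. ]
```

Call:
jog_arm([
  {"x":0,"y":0,"z":0.3,"rx":0,"ry":0,"rz":0,"grip":0},
  {"x":0,"y":0,"z":0.12,"rx":0,"ry":0,"rz":0,"grip":0},
  {"x":0,"y":0,"z":0.12,"rx":0,"ry":0,"rz":0,"grip":0},
  {"x":0,"y":0,"z":0.12,"rx":0,"ry":0,"rz":0,"grip":0},
  {"x":0,"y":0,"z":0.12,"rx":0,"ry":0,"rz":0,"grip":0},
  {"x":0,"y":0,"z":0.04,"rx":0,"ry":0,"rz":0,"grip":0},
  {"x":0,"y":0,"z":0,"rx":0,"ry":0,"rz":0,"grip":0},
  {"x":0,"y":0,"z":0,"rx":0,"ry":0,"rz":0,"grip":0},
])

```text
clock: 8.4
eef_pos: [479.4, -107.9, 112.3]
eef_rot: [[-0.744, 0.669, 0.0], [0.669, 0.744, 0.0], [-0.0, 0.0, -1.0]]
force: [-0.4, 0.2, 0.4]
gripper_width: 0.003
```

Call:
jog_arm([
  {"x":0,"y":0,"z":-0.6,"rx":0,"ry":0,"rz":0,"grip":0},
  {"x":0,"y":0,"z":-0.7,"rx":0,"ry":0,"rz":0,"grip":0},
  {"x":0,"y":0,"z":-0.7,"rx":0,"ry":0,"rz":0,"grip":0},
  {"x":0,"y":0,"z":-0.7,"rx":0,"ry":0,"rz":0,"grip":0},
  {"x":0.7,"y":0.2,"z":0,"rx":0,"ry":0,"rz":0,"grip":0},
  {"x":0.7,"y":0.2,"z":0,"rx":0,"ry":0,"rz":0,"grip":0},
  {"x":0.7,"y":0.2,"z":0,"rx":0,"ry":0,"rz":0,"grip":0},
  {"x":0.7,"y":0.2,"z":0,"rx":0,"ry":0,"rz":0,"grip":0},
])

```text
clock: 9.2
eef_pos: [401.1, 16.4, 247.6]
eef_rot: [[-0.743, 0.669, 0.001], [0.669, 0.743, 0.0], [-0.001, 0.001, -1.0]]
force: [0.2, 0.5, 0.5]
gripper_width: -0.0
```

Call:
jog_arm([
  {"x":0.7,"y":0.5,"z":0,"rx":0,"ry":0,"rz":0,"grip":0},
  {"x":0.7,"y":0.5,"z":0,"rx":0,"ry":0,"rz":0,"grip":0},
  {"x":0.7,"y":0.5,"z":0,"rx":0,"ry":0,"rz":0,"grip":0},
  {"x":0.7,"y":0.5,"z":0,"rx":0,"ry":0,"rz":0,"grip":0},
  {"x":0.6,"y":0.7,"z":0,"rx":0,"ry":0,"rz":0,"grip":0},
  {"x":0.4,"y":0.7,"z":0,"rx":0,"ry":0,"rz":0,"grip":0},
  {"x":0,"y":0,"z":0,"rx":0,"ry":0,"rz":0,"grip":0},
  {"x":0,"y":0,"z":0,"rx":0,"ry":0,"rz":0,"grip":0},
])

```text
clock: 10.0
eef_pos: [373.9, 269.4, 247.2]
eef_rot: [[-0.745, 0.667, -0.0], [0.667, 0.745, -0.0], [-0.0, -0.001, -1.0]]
force: [-0.2, -0.8, -0.0]
gripper_width: 0.002
```

```bash
python3 v.py pics/c5.png; python3 - <<'E'
from h import *
from plant import *
p,d=capture("top"); cs,l,m=lid("top",p,(235,120,350,235))
for P in(np.load("pics/top0.npz")["p"],p):
    cs,l,m=lid("top",P,(235,120,350,235)); ys,xs=np.nonzero(l==cs[0][2]); print(cv2.minAreaRect(ray("top",np.c_[xs,ys],85)[:,:2].astype(np.float32)))
c=get_calibration("top");a=np.radians(48.03);C=np.array([527.6,-54]);X=np.array([np.cos(a),np.sin(a)]);Y=np.array([-X[1],X[0]])
ys,xs=np.mgrid[0:420,0:560]; q=((np.stack([xs,ys,np.ones_like(xs)],-1)@np.linalg.inv(c["K"]).T)*d[...,None]-c["t"])@c["R"]
u=(q[...,:2]-C)@X;v=(q[...,:2]-C)@Y
for n,(bx,by) in dict(left=(0,100),far=(75,0),near=(-75,0),right=(0,-100)).items():
    k=(abs(u-bx)<(5 if bx else 30))&(abs(v-by)<(5 if by else 30))&(d>0); print(n,k.sum(),np.median(q[...,2][k]).round(1))
cv2.imwrite("pics/top9.png",p[:,:,::-1])
E
```

```text
((528.2738037109375, -54.20042419433594), (167.9995574951172, 219.97828674316406), 48.03019714355469)
((528.7086181640625, -54.419219970703125), (167.7432861328125, 219.78936767578125), 48.03019714355469)
left 142 85.9
far 72 88.4
near 106 87.4
right 73 88.5
```

View pics/c5.png

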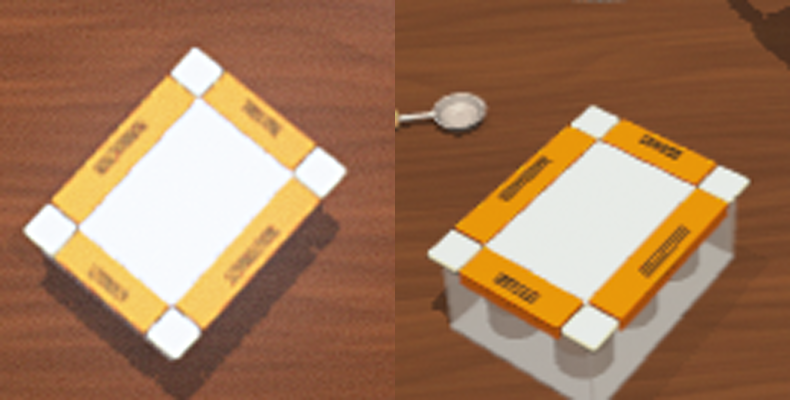

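View pics/top9.png

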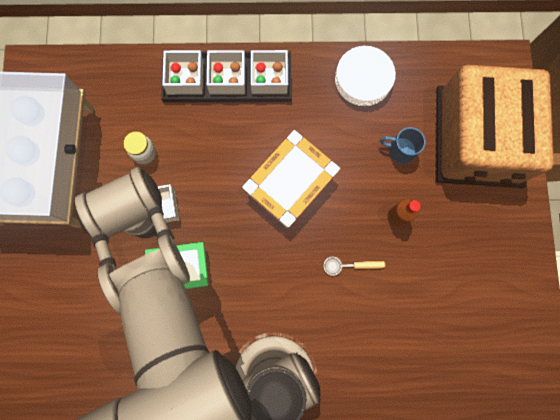

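All four sections lie level with the corners: in the top crop they show flush at (120,148), (262,115), (250,255) and (108,283). The box hasn't moved and the other things are undisturbed. The gripper is clear of everything at z≈247. Handing in.

```bash
python3 -c "
from plant import *
print(hand_in())"
```

```text
the job is handed in; nothing more can be done
None
```

All four orange sections (left, far, right, near) are pressed down with the shut fingertips and staying level. I handed the job in at about 10 s on the clock, with the gripper clear of everything at z≈247.

- **Sections:** In the last pictures all four lie flush with the white corners. Their tops read about 86 to 88.5 mm by depth, against 88 mm nominal. The left one read lowest at 85.9 mm, probably because of depth noise, and it looks level in both views.
- **Box:** The fitted lid centre differs from the start by about 0.5 mm, within the measuring noise, and its angle is unchanged.
- **Forces:** I saw at most about 1.5 N at the end of any move. I did not read the peak force while pressing.
- **Other things:** All those in view stand where they were. In the last picture the arm partly hides the bowl and the lunchbox, but I never came down near them.

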